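# Hang the ear defenders, raise the stand to its mark and clamp it

## Task

Hang the ear defenders by their headband over the bar of the telescopic stand and let go of them. Then take the stand's head between the fixed jaw and the cam lever, lift the sliding leg until its index fin is level with the needle of the set pointer, and only there squeeze the lever fully closed against its stop. The clamp nut is not yet tightened, so finish still holding jaw and lever pinched at that height: do not let go, and leave the pointer and the other things on the bench alone.

Things in the scene. Friction and masses are not known exactly. Their poses are not given: they have to be found in the camera images.
- muffs: Ear defenders: grey cups, black headband, a rigid upside-down U, about 0.2 kg, loose, standing on the cups, crown up. 158 mm wide (own x), cups 60 mm deep (y), 148 mm high; 88 mm clear between the cups. Both ends alike. Origin: midway between the cups on the underside. Crown pad at the top middle: 56 (x) x 24 (y) mm, 122 to 148 mm above the origin, best pinched across y from above.
- crown (a point): Middle of the underside of the crown pad, 122 mm above the ear defenders' origin; this rests on the bar when they hang. Axes as the ear defenders.
- stand: Telescopic hanger stand bolted to the bench. Origin on the bench top on the vertical axis of the tube. Steel foot plate 180 x 180 x 12 mm, fixed tube with collar up to 123 mm, and a fixed aluminium gauge upright 12 x 10 mm, 270 mm high, at y = +85 mm. z is up; the bar points along its -y, the lever lies on its +x side.
- leg: Leg sliding straight up and down in the stand (0 to 110 mm), origin at the stand's origin when down, axes as the stand. With the head about 0.3 kg, 0.8 N friction; starts fully down, sinks back when not held. With the leg down: grey head block 44 (x) x 36 (y) mm, 135 to 165 mm high; round bar, 14 mm diameter, axis 150 mm high, from the block to 161 mm out along -y.
- bar_mid (a point): Top of the bar, 100 mm out along -y from the leg's axis, the place to hang the ear defenders (width of the headband along the stand's x axis, i.e. muffs' x along stand's x). Axes as the stand.
- head_top (a point): Middle of the top face of the head block, on the leg's axis, 165 mm above the bench with the leg down. Axes as the stand.
- jaw: Fixed jaw: grey plate standing on the head block, rigid with the leg, 12 mm thick, 30 mm wide (y), 48 mm tall; its outer face is 14 mm from the leg's axis on the -x side. Origin as point head_top. One finger goes on this outer face.
- thumb_roll: Black roll at the top of the cam lever, 14 mm diameter, 32 mm long along y; origin at its middle, 34 mm above the head block's top when closed. The other finger goes on its outer (+x) side. Closed, jaw and roll measure 33 mm over their outer faces (45 to 48 mm open). Best TCP height: 30 mm above the block's top.
- cam_lever (a joint): Lever angle (rad): 0 = closed, upright on its stop; about 0.45 = open, leaning to +x. Hinge along y, at x = +12 mm, 2 mm above the block's top, 32 mm under the roll's centre. Stiff: needs some 13 N at the roll, stays where left; pinching 6 to 8 N lifts the leg without closing it, 25 N closes it. The jaw never gives sideways: linked fingers must shift to -x by half the closing (7 mm).
- index_tip (a point): Tip of the steel index fin, 3 mm thick, on the +y side of the head block (37 mm from the leg's axis, mid-height of the block); moves with the leg.
- pointer_tip (a point): Tip of the steel needle, 3 mm thick, of the black set pointer clipped on the gauge upright; 40 mm from the leg's axis. Its height is the length mark, 50 to 90 mm above the index fin at the start. Index fin and needle come tip to tip (3 mm apart) when the leg is at the mark.
- filter_can: White oil-filter can, 84 mm diameter, 130 mm high; bystander, origin under its centre.
- carton: Cardboard box 100 x 130 x 75 mm; bystander, origin under its centre.
- tape_measure: Yellow tape measure 75 x 45 x 65 mm; bystander, origin under its centre.
Not all that is in view belongs to the job. What is shaped like the muffs but turquoise is not meant.

How it is judged:
By the outcome, as a careful person would: the job done as asked, in the order asked, and still so for the second after the job is handed in, while the arm keeps its last pose, push and grip.
It also fails if it takes over 62 s, if anything falls off the work surface, if the arm or the gripper's body presses on something with over 40 N, if the wrist force passes 120 N, or if a joint passes its speed limit or range.

## Robot

A 7-joint arm with a two-finger parallel gripper is mounted at the origin on the work surface. World frame = base frame: x ahead of the robot, y to its left, z up, the work surface at z = 0. Lengths are in m, angles in rad, forces in N, time in s.
With the tool pointing down it reaches from about 0.425 to 0.875 m from the base axis. Payload 4.7 kg.
Tool frame: the origin (TCP) lies between the finger pads, 19 mm behind the fingertips; this is the grasp point; z points along the fingers, y is the line along which they close (so a half turn about z gives the same grasp; the last joint's range is limited). The gripper opens to 87 mm and grips with 3 to 60 N. Pads are 19 mm wide; open, the fingers measure 117 mm over their backs; the gripper's body (75 mm by 190 mm) begins 51 mm behind the grasp point.
Start: joints at [-1.169, 0.321, -0.07, 1.45, 0.023, 1.371, -0.057], TCP at [0.246, 0.602, 0.241] pointing down, gripper open.
Joint ranges: [-2.86, 2.86], [-0.3, 2.09], [-1.38, 1.24], [0.06, 2.45], [-1.56, 4.7], [0.09, 2.05], [-2.69, 2.69]. Speed limits (rad/s): [2.57, 2.57, 3.14, 3.14, 3.14, 3.14, 3.14].

## Interface

Orientations are given as a rotation vector (axis times angle).
In Python, from bench import ctrl gives the robot as it stands.
- The arm moves only by the tool step_arm, never from a script. Its argument "targets" is a list of rows, each a list of 7 numbers: the shift along the world's x, y, z in cm, then the turn, a rotation vector about the world's x, y, z in degrees, then the opening, from 0 (shut) to 1 (fully open). A call has exactly 5 rows; each row shifts and turns the commanded pose from where the row before left it; what a row does not reach is not made up. A row lasts 1/12 s, in which the tool goes at most 41.7 mm and 7.16 degrees, less where a joint would pass 70% of its speed; a pose out of reach is approached as far as the arm can. A call with a gripper value outside its range is refused whole. The fingers move at their own pace and stop on an object; "force" is the grip in N (left out, the last holds). Time passes only in rows, so rows that do not move let the fingers close, or fill a call up. It gives the time, the measured TCP pose, the force, the opening and the grip force at its end, in the units of the state.
- ctrl.get_state(): the state, without advancing time (a new reading comes with each control period).
- ctrl.get_image(name): name is "side" or "top" or "wrist"; returns (picture, depth): 480x640x3 uint8, red, green, blue; 480x640 float32, m along the optical axis (not along the pixel's ray), 0 where there is no reading.
- ctrl.camera_params(name): a dict with "intrinsics" (3x3 intrinsics, pixels), "rvec" (rotation vector, rad) and "tvec" (3), from world to camera coordinates, as OpenCV has them; the wrist camera has in their place "hand_eye" (4x4, takes a point from camera to tool coordinates, whose origin is the TCP and whose axes are the flange's). Camera axes: x right, y down, z forward; pixel columns grow to the right and rows downward; lengths in m; the calibration is good to about 2 mm. A picture is of the moment at which its call begins: read the wrist's pose just before it. camera_params takes no time and is no camera call.
- ctrl.close_job(): hands the job in; it is judged then, once.
The state is a dict: "time": time; "joint_positions": joint angles; "qd": joint speeds; "joint_torque": joint torques, N m; "position": TCP position; "tool_rot": TCP orientation; "ft_force": force on the tool from outside, world axes, zero at the start; "torque": the same for the moment, N m; "grip_width": opening from 0.0 (shut) to 1.0 (fully open); "grip_force": force on a finger pad.
Only numpy, scipy, OpenCV 4.12 (cv2) and the standard library are available. Lean on these libraries where they do the work, as an engineer would, in place of code of your own. Each camera call takes 0.05 s, during which the arm holds its last target. There are 200 camera calls.

## Working session

There is one attempt and no reset: what is moved stays moved. The work goes in short steps, Python scripts to look and compute and a tool call to move; the robot and the scene stay as the last step left them, time stands still between calls to the robot, and variables do not carry over. Pictures are saved under pics/ and viewed, at most 10 in all, crops included, and the job is handed in when it is done.

Besides the shell and the picture viewer there is one more tool, called after "Call:" as name([rows], argument=value, ...), one row to a line, values as JSON. step_arm: Moves the arm, as the interface text tells. Its arguments: {"type":"object","properties":{"targets":{"type":"array"},"force":{"type":"number"}},"required":["targets"]}

```bash
mkdir -p pics; ls; cat > h.py <<'E'
import numpy as np,cv2
from bench import ctrl
def cam(n):
    p=ctrl.camera_params(n);K=np.array(p["intrinsics"],float)
    if n=="wrist":
        s=ctrl.get_state();T=np.eye(4);T[:3,:3]=cv2.Rodrigues(np.array(s["tool_rot"],float))[0];T[:3,3]=s["position"]
        return K,T@np.array(p["hand_eye"])
    R=cv2.Rodrigues(np.array(p["rvec"],float))[0];T=np.eye(4);T[:3,:3]=R.T;T[:3,3]=-R.T@np.array(p["tvec"]).ravel();return K,T
def shot(n,f):
    K,T=cam(n);im,d=ctrl.get_image(n);cv2.imwrite(f"pics/{f}.png",cv2.cvtColor(im,cv2.COLOR_RGB2BGR));np.savez(f"{f}.npz",im=im,d=d,K=K,T=T);return im,d,K,T
def load(f):
    z=np.load(f"{f}.npz");return z["im"],z["d"],z["K"],z["T"]
def cloud(d,K,T):
    v,u=np.mgrid[:480,:640];P=np.stack([(u-K[0,2])/K[0,0]*d,(v-K[1,2])/K[1,1]*d,d],-1)
    P=P@T[:3,:3].T+T[:3,3];P[d<=0]=np.nan;return P
def plane(u,v,K,T,z):
    r=T[:3,:3]@np.linalg.inv(K)@[u,v,1];return T[:3,3]+r*(z-T[2,3])/r[2]
def proj(p,K,T):
    c=T[:3,:3].T@(np.asarray(p)-T[:3,3]);q=K@c;return q[:2]/q[2]
E
python3 - <<'E'
from h import *
a=shot("side","s0");b=shot("top","t0")
for n,x in(("s",a),("t",b)):print(n,x[2][0,0],x[3].round(3).tolist(),(x[1]>0).mean())
s=ctrl.get_state();print(s)
E
```

```text
pics
s 442.1215653007317 [[-0.99, -0.093, 0.103, 0.495], [-0.138, 0.751, -0.645, 0.713], [-0.017, -0.653, -0.757, 0.927], [0.0, 0.0, 0.0, 1.0]] 0.9961458333333333
t 503.05442329571963 [[-0.001, -0.975, 0.221, 0.394], [-1.0, 0.001, 0.001, 0.033], [-0.002, -0.221, -0.975, 1.166], [0.0, 0.0, 0.0, 1.0]] 0.9960807291666667
{'time': 0.1, 'joint_positions': array([-1.16895605,  0.32175   , -0.07009042,  1.45155424,  0.02256585,
        1.37080968, -0.05689144]), 'qd': array([-3.30849960e-04, -1.57465676e-03,  8.23195328e-05, -3.12790960e-03,
       -4.11392670e-04, -1.44042165e-03,  2.39695038e-03]), 'joint_torque': array([-3.83565521e-04, -4.92575455e+01, -4.05883575e-01, -3.13398099e+01,
       -6.40538055e-02,  3.94939701e-02,  6.73816203e-05]), 'position': array([0.24561548, 0.60130163, 0.24026954]), 'tool_rot': array([-6.05145380e-01, -3.08247625e+00,  2.68995537e-03]), 'ft_force': array([0.15997549, 0.35387817, 0.40279208]), 'torque': array([-0.03013698, -0.04104678, -0.00023034]), 'grip_force': 0.0, 'grip_width': 0.9962292348815587}
```

View pics/s0.png

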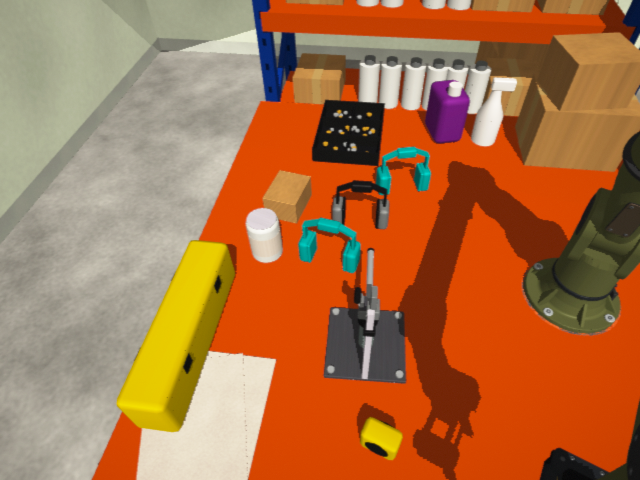

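View pics/t0.png

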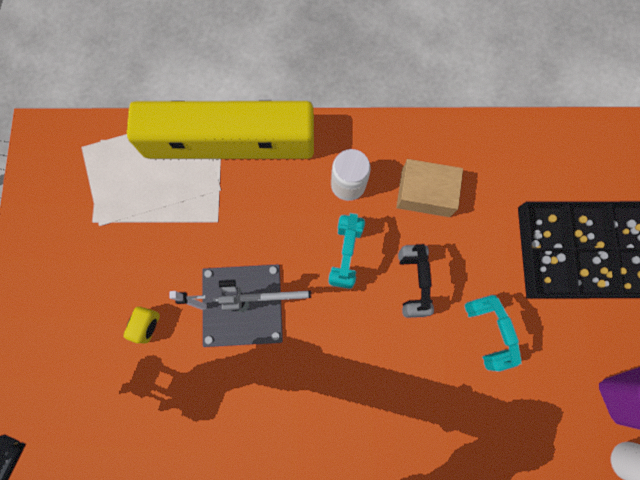

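In the side view, three ear defenders are in sight: turquoise at (330,243), turquoise at (405,170), and black/grey at (361,200), which is (420,282) from above. The black/grey set is the one meant, since it has grey cups and a black band. The stand is at (366,340) in side and (242,300) in top. I'll confirm the choice in one enlarged crop.

```bash
python3 - <<'E'
from h import *
a=cv2.imread("pics/s0.png");b=cv2.imread("pics/t0.png")
c1=cv2.resize(a[170:390,300:420],None,fx=2.7,fy=2.7,interpolation=2)
c2=cv2.resize(b[225:365,160:460],None,fx=1.55,fy=1.55,interpolation=2)
im=np.zeros((600,800,3),np.uint8);im[:594,:324]=c1;im[:c2.shape[0],330:330+c2.shape[1]]=c2
cv2.imwrite("pics/crop0.png",im)
im,d,K,T=load("t0");P=cloud(d,K,T)
for q in[(242,240),(208,273),(275,271),(208,341),(276,336),(425,265),(425,280),(427,294),(308,295),(180,297),(227,285),(405,253),(418,310)]:print(q,P[q[1],q[0]].round(3))
im,d,K,T=load("s0");P=cloud(d,K,T)
for q in[(361,187),(371,251),(366,370)]:print(q,P[q[1],q[0]].round(3))
E
```

```text
(242, 240) [ 0.65   0.209 -0.002]
(208, 273) [0.568 0.282 0.017]
(275, 271) [0.572 0.127 0.02 ]
(208, 341) [0.414 0.274 0.018]
(276, 336) [0.425 0.123 0.014]
(425, 265) [ 0.564 -0.191  0.144]
(425, 280) [ 0.534 -0.19   0.142]
(427, 294) [ 0.506 -0.194  0.137]
(308, 295) [0.502 0.049 0.154]
(180, 297) [0.49  0.284 0.238]
(227, 285) [0.517 0.205 0.2  ]
(405, 253) [ 0.604 -0.164  0.07 ]
(418, 310) [ 0.478 -0.186  0.076]
(361, 187) [ 0.548 -0.173  0.145]
(371, 251) [0.504 0.056 0.158]
(366, 370) [0.49  0.297 0.055]
```

View pics/crop0.png

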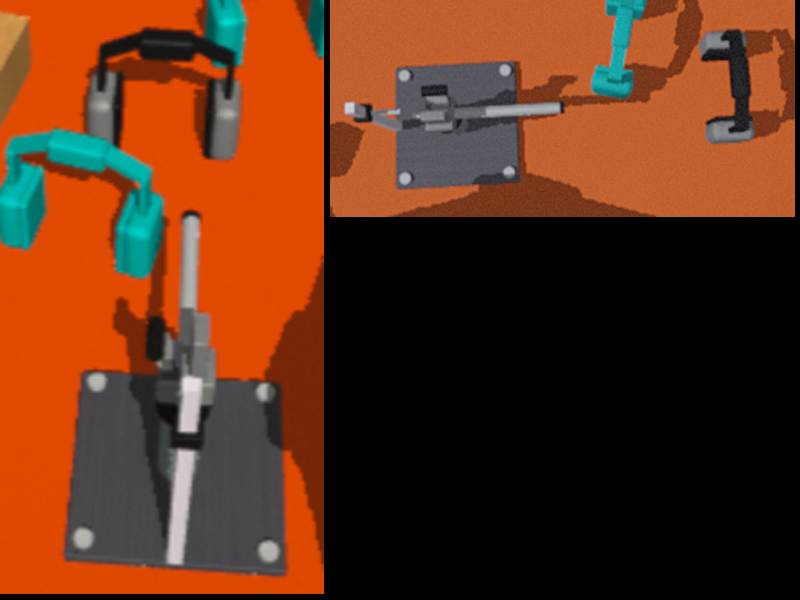

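The crop confirms it: grey cups and black crown at crop (168,45), with the bar tip and the open lever (black roll) on the far +x side. Next I'll measure the stand and the muffs.

```bash
cat >> h.py <<'E'
def tri(q1,c1,q2,c2):
    A=[];b=[]
    for q,(K,T) in((q1,c1),(q2,c2)):
        r=T[:3,:3]@np.linalg.inv(K)@[*q,1];r/=np.linalg.norm(r);M=np.eye(3)-np.outer(r,r);A.append(M);b.append(M@T[:3,3])
    return np.linalg.lstsq(np.vstack(A),np.hstack(b),rcond=None)[0]
def blobs(m,lo,hi):
    n,l,s,c=cv2.connectedComponentsWithStats(m.astype(np.uint8));return [(c[i].round(1),s[i].tolist()) for i in range(1,n) if lo<=s[i][4]<=hi]
E
python3 - <<'E'
from h import *
for f,roi in(("t0",(195,255,295,355)),("s0",(315,290,415,390))):
    im,d,K,T=load(f);h=cv2.cvtColor(im,cv2.COLOR_RGB2HSV);m=(h[...,1]<60)&(h[...,2]>110);k=np.zeros_like(m);k[roi[1]:roi[3],roi[0]:roi[2]]=1
    for c,s in blobs(m&k,12,200):print(f,c,s,plane(*c,K,T,.016).round(4))
for f,roi in(("t0",(395,235,445,325)),("s0",(325,175,400,235))):
    im,d,K,T=load(f);m=(im.max(2)<60);k=np.zeros_like(m);k[roi[1]:roi[3],roi[0]:roi[2]]=1
    P=cloud(d,K,T);mm=m&k&(P[...,2]>.125)
    print(f,blobs(m&k,20,3000),cv2.minAreaRect(np.argwhere(mm)[:,::-1].astype(np.float32)),np.nanmedian(P[mm],0).round(3),np.nanpercentile(P[mm][:,2],[5,50,95]))
    q=P[mm];print(np.nanmin(q,0).round(3),np.nanmax(q,0).round(3))
# black bar tip
for f,roi in(("t0",(300,285,318,305)),("s0",(360,240,382,258))):
    im,d,K,T=load(f);m=(im.max(2)<60);k=np.zeros_like(m);k[roi[1]:roi[3],roi[0]:roi[2]]=1;print(f,blobs(m&k,3,300))
E
```

```text
t0 [272.3 269.6] [269, 266, 8, 8, 50] [0.5756 0.1338 0.016 ]
t0 [207.4 273.4] [204, 270, 8, 8, 52] [0.5669 0.2833 0.016 ]
t0 [229.1 288.9] [222, 287, 14, 5, 59] [0.5311 0.2319 0.016 ]
t0 [200.4 296.7] [195, 295, 11, 4, 35] [0.5133 0.2968 0.016 ]
t0 [224.4 299.2] [213, 296, 21, 7, 111] [0.5076 0.2418 0.016 ]
t0 [199.9 304.8] [195, 300, 11, 10, 73] [0.4949 0.297  0.016 ]
t0 [229.5 306.5] [221, 304, 18, 6, 77] [0.491  0.2296 0.016 ]
t0 [274.8 335.2] [271, 332, 8, 7, 44] [0.4269 0.1256 0.016 ]
t0 [207.6 339.8] [204, 336, 8, 9, 58] [0.417  0.2759 0.016 ]
s0 [362.2 298.8] [361, 294, 3, 9, 19] [0.5153 0.0926 0.016 ]
s0 [335.4 311. ] [332, 308, 8, 7, 41] [0.5764 0.1362 0.016 ]
s0 [396.8 314.5] [395, 312, 5, 7, 24] [0.429  0.1272 0.016 ]
s0 [330.4 368.8] [327, 365, 8, 8, 50] [0.5681 0.2858 0.016 ]
s0 [399.2 373.6] [396, 370, 8, 8, 52] [0.4179 0.2774 0.016 ]
t0 [(array([420.9, 275.2]), [400, 245, 32, 66, 827])] ((423.9862365722656, 275.8345031738281), (62.45020294189453, 11.460277557373047), 85.2363510131836) [ 0.543 -0.188  0.141] [0.12669691 0.14139936 0.14952456]
[ 0.48  -0.201  0.125] [ 0.61  -0.178  0.152]
s0 [(array([361.7, 188.6]), [336, 181, 51, 26, 427]), (array([343.1, 210.1]), [342, 197, 4, 27, 67]), (array([377.3, 212.6]), [376, 199, 4, 29, 81])] ((361.14703369140625, 186.17874145507812), (48.11827087402344, 10.261643409729004), 2.2025980949401855) [ 0.546 -0.18   0.138] [0.12741013 0.13831424 0.14929861]
[ 0.483 -0.201  0.125] [ 0.613 -0.17   0.152]
t0 [(array([309.3, 293.4]), [309, 291, 2, 7, 10])]
s0 [(array([370.5, 249. ]), [369, 249, 4, 1, 4])]
```

Call:
step_arm([
  [1.2, -3.1, 1.6, 0, 0, 1.1, 1],
  [1.2, -3.1, 1.6, 0, 0, 1.1, 1],
  [1.2, -3.1, 1.6, 0, 0, 1.1, 1],
  [1.2, -3.1, 1.6, 0, 0, 1.1, 1],
  [1.2, -3.1, 1.6, 0, 0, 1.1, 1],
])

```text
time: 0.52
position: [0.3061, 0.4449, 0.3214]
tool_rot: [-0.455, -3.108, 0.001]
ft_force: [-0.0, 0.6, 0.3]
grip_width: 0.999
grip_force: 0.0
```

Call:
step_arm([
  [1.2, -3.2, 0.4, 0, 0, 1.1, 1],
  [1.2, -3.2, 0.4, 0, 0, 1.1, 1],
  [1.2, -3.2, 0.4, 0, 0, 1.1, 1],
  [1.2, -3.2, 0.4, 0, 0, 1.1, 1],
  [1.2, -3.2, 0.4, 0, 0, 1.1, 1],
])

```text
time: 0.93
position: [0.366, 0.2849, 0.3412]
tool_rot: [-0.306, -3.126, 0.0]
ft_force: [0.4, -0.3, 0.1]
grip_width: 1.003
grip_force: 0.0
```

Call:
step_arm([
  [1.2, -3.2, 0, 0, 0, 1.1, 1],
  [1.2, -3.2, 0, 0, 0, 1.1, 1],
  [1.2, -3.2, 0, 0, 0, 1.1, 1],
  [1.2, -3.2, 0, 0, 0, 1.1, 1],
  [1.2, -3.2, 0, 0, 0, 1.1, 1],
])

```text
time: 1.35
position: [0.4259, 0.125, 0.341]
tool_rot: [-0.155, -3.137, -0.0]
ft_force: [1.0, 0.8, -0.2]
grip_width: 0.997
grip_force: 0.0
```

Call:
step_arm([
  [1.2, -3.2, 0, 0, 0, 1.1, 1],
  [1.2, -3.2, 0, 0, 0, 1.1, 1],
  [1.2, -3.2, 0, 0, 0, 1.1, 1],
  [1.2, -3.2, 0, 0, 0, 1.1, 1],
  [1.2, -3.2, 0, 0, 0, 1.1, 1],
])

```text
time: 1.77
position: [0.4858, -0.035, 0.3411]
tool_rot: [0.004, 3.142, 0.001]
ft_force: [0.8, 0.4, -0.5]
grip_width: 1.002
grip_force: 0.0
```

Call:
step_arm([
  [1.2, -3.2, 0, 0, 0, 1.1, 1],
  [1.2, -3.2, 0, 0, 0, 1.1, 1],
  [1.2, -3.0, 0, 0, 0, 1.1, 1],
  [1.2, -3.0, 0, 0, 0, 1.1, 1],
  [0, 0, 0, 0, 0, 0, 1],
])

```text
time: 2.18
position: [0.5337, -0.1643, 0.3407]
tool_rot: [0.102, -3.139, 0.008]
ft_force: [-1.4, -1.0, -0.2]
grip_width: 1.003
grip_force: 0.0
```

```bash
python3 - <<'E'
from h import *
im,d,K,T=shot("wrist","w0");print(T.round(3),ctrl.get_state()["position"],K[0])
h=cv2.cvtColor(im,cv2.COLOR_RGB2HSV);P=cloud(d,K,T)
m=(im.max(2)<70)
print([(c,s,P[int(c[1]),int(c[0])].round(3)) for c,s in blobs(m,200,60000)])
E
```

```text
[[-0.065  0.965  0.253  0.464]
 [ 0.998  0.065  0.011 -0.168]
 [-0.005  0.254 -0.967  0.484]
 [ 0.     0.     0.     1.   ]] [ 0.53335455 -0.16100723  0.34057381] [336.25101395   0.         318.61316292]
[(array([297.1, 227.8]), [279, 166, 43, 122, 2593], array([ 0.537, -0.187,  0.146])), (array([ 61.7, 236.1]), [0, 168, 142, 134, 14096], array([ 0.601, -0.533,  0.015])), (array([216.1, 290.7]), [187, 274, 47, 29, 818], array([ 0.527, -0.212,  0.341])), (array([420.8, 291.1]), [403, 274, 48, 29, 859], array([ 0.521, -0.119,  0.341])), (array([526.6, 314.5]), [417, 274, 223, 90, 6358], array([ 0.496, -0.119,  0.413])), (array([597.2, 336.9]), [539, 308, 101, 51, 3882], array([ 0.5  , -0.103,  0.415])), (array([238.7, 416.2]), [0, 335, 640, 145, 56763], array([ 0.508, -0.179,  0.436])), (array([490.2, 460.7]), [466, 447, 45, 33, 1118], array([ 0.545, -0.114,  0.406])), (array([576.3, 463. ]), [510, 447, 130, 33, 4167], array([ 0.535, -0.098,  0.415]))]
```

View pics/w0.png

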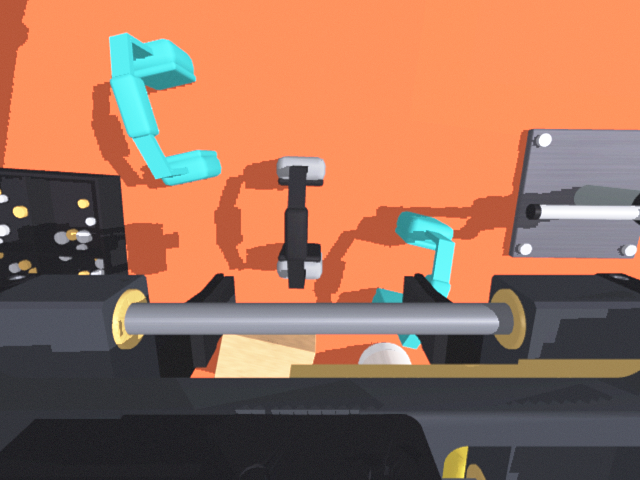

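The wrist view shows the black crown upright in the image at (297,228), with its grey cups at (301,168) and (299,262). The gripper body is wide along the closing line, as I assumed. Now a closer fit of the pad.

```bash
python3 - <<'E'
from h import *
cs={}
for f,roi in(("w0",(275,150,330,295)),("t0",(395,235,445,325)),("s0",(325,175,400,235))):
    im,d,K,T=load(f);P=cloud(d,K,T);k=np.zeros((480,640),bool);k[roi[1]:roi[3],roi[0]:roi[2]]=1
    m=k&(im.max(2)<75)&(P[...,2]>.1425);q=P[m];c,sz,a=cv2.minAreaRect(q[:,:2].astype(np.float32)*1000)
    print(f,m.sum(),np.round(c,1),np.round(sz,1),round(a,1),np.median(q[:,2]).round(4))
    c2,s2,a2=cv2.minAreaRect(np.argwhere(m)[:,::-1].astype(np.float32));cs[f]=(c2,(K,T));print(c2,s2,a2,plane(*c2,K,T,.148).round(4))
    g=k&(P[...,2]>.05)&(P[...,2]<.152);q=P[g];c,sz,a=cv2.minAreaRect(q[:,:2].astype(np.float32)*1000);print(' all',np.round(c,1),np.round(sz,1),round(a,1))
for a,b in(("w0","t0"),("w0","s0"),("t0","s0")):print(a,b,tri(cs[a][0],cs[a][1],cs[b][0],cs[b][1]).round(4))
print(ctrl.get_state()["position"],ctrl.get_state()["tool_rot"])
E
```

```text
w0 1144 [ 546.1 -189. ] [60.  23.3] 3.0 0.1471
(295.0, 234.0) (56.0, 22.0) 90.0 [ 0.5441 -0.1887  0.148 ]
 all [ 545.2 -189.2] [156.2  60. ] 1.7
t0 283 [ 547.2 -188.6] [60.4 21. ] 1.4 0.1468
(424.3822937011719, 273.4705810546875) (29.528152465820312, 10.507420539855957) 85.60128784179688 [ 0.5463 -0.1881  0.148 ]
 all [ 547.  -189.5] [158.6  59.2] 1.8
s0 129 [ 545.8 -183.6] [58.6 24.5] 5.7 0.1475
(362.0, 184.5) (7.0, 22.0) 90.0 [ 0.5456 -0.1797  0.148 ]
 all [ 546.3 -175.7] [158.6 324.2] 0.1
w0 t0 [ 0.547  -0.1896  0.1388]
w0 s0 [ 0.5461 -0.1892  0.1397]
t0 s0 [ 0.5469 -0.1899  0.1393]
[ 0.53335455 -0.16100723  0.34057381] [ 0.1040685  -3.13804811  0.00379106]
```

Call:
step_arm([
  [0.4, -0.9, -2, 0, 0, -0.6, 0.8],
  [0.4, -0.9, -3, 0, 0, -0.6, 0.8],
  [0.4, -0.9, -3, 0, 0, -0.5, 0.8],
  [0, 0, -2.5, 0, 0, 0, 0.8],
  [0, 0, -1, 0, 0, 0, 0.8],
], force=20)

```text
time: 2.65
position: [0.5437, -0.1824, 0.2223]
tool_rot: [0.069, -3.135, -0.003]
ft_force: [-0.2, 0.2, -0.2]
grip_width: 0.811
grip_force: 0.0
```

Call:
step_arm([
  [0, 0, 0, 0, 0, 0, 0.8],
  [0, 0, 0, 0, 0, 0, 0.8],
  [0, 0, 0, 0, 0, 0, 0.8],
  [0, 0, 0, 0, 0, 0, 0.8],
  [0, 0, 0, 0, 0, 0, 0.8],
])

```text
time: 3.07
position: [0.5466, -0.1842, 0.2279]
tool_rot: [-0.069, 3.138, -0.0]
ft_force: [-0.3, -0.0, 0.7]
grip_width: 0.8
grip_force: 0.0
```

Call:
step_arm([
  [0, -0.3, -2.5, 0, 0, 0, 0.8],
  [0, -0.2, -3, 0, 0, 0, 0.8],
  [0, 0, -2, 0, 0, 0, 0.8],
  [0, 0, -1.3, 0, 0, 0, 0.8],
  [0, 0, 0, 0, 0, 0, 0.8],
])

```text
time: 3.48
position: [0.5445, -0.1885, 0.1361]
tool_rot: [0.068, -3.137, -0.001]
ft_force: [-1.1, -0.6, 0.3]
grip_width: 0.802
grip_force: 0.0
```

Call:
step_arm([
  [0, 0, 0, 0, 0, 0, 0.8],
  [0, 0, 0, 0, 0, 0, 0.8],
  [0, 0, 0, 0, 0, 0, 0.1],
  [0, 0, 0, 0, 0, 0, 0.1],
  [0, 0, 0, 0, 0, 0, 0.1],
], force=20)

```text
time: 3.9
position: [0.5464, -0.1894, 0.1393]
tool_rot: [-0.068, 3.139, -0.0]
ft_force: [0.2, 1.6, 0.3]
grip_width: 0.654
grip_force: 0.0
```

Call:
step_arm([
  [0, 0, 0, 0, 0, 0, 0.1],
  [0, 0, 0, 0, 0, 0, 0.1],
  [0, 0, 0, 0, 0, 0, 0.1],
  [0, 0, 0, 0, 0, 0, 0.1],
  [0, 0, 0, 0, 0, 0, 0.1],
])

```text
time: 4.32
position: [0.5458, -0.1893, 0.1383]
tool_rot: [0.068, -3.141, -0.0]
ft_force: [-0.1, 1.4, 0.2]
grip_width: 0.279
grip_force: 0.1
```

Call:
step_arm([
  [0, 0, 0, 0, 0, 0, 0.1],
  [0, 0, 0, 0, 0, 0, 0.1],
  [0, 0, 1, 0, 0, 0, 0.1],
  [0, 0, 2, 0, 0, 0, 0.1],
  [0, 0, 3, 0, 0, 0, 0.1],
])

```text
time: 4.73
position: [0.5437, -0.1885, 0.1967]
tool_rot: [0.067, -3.135, -0.001]
ft_force: [0.4, 0.6, -1.9]
grip_width: 0.273
grip_force: 20.0
```

Call:
step_arm([
  [0, 0, 3, 0, 0, 0, 0.1],
  [0, 0, 3, 0, 0, 0, 0.1],
  [0, 0, 3, 0, 0, 0, 0.1],
  [0, 0, 3, 0, 0, 0, 0.1],
  [0, 0, 2, 0, 0, 0, 0.1],
])

```text
time: 5.15
position: [0.546, -0.1898, 0.3418]
tool_rot: [-0.067, 3.138, -0.001]
ft_force: [0.1, -0.7, -2.1]
grip_width: 0.273
grip_force: 20.0
```

Call:
step_arm([
  [-0.4, 1.5, 0, 0, 0, 0.1, 0.1],
  [-0.5, 3.5, 0, 0, 0, 0.1, 0.1],
  [-0.5, 3.5, 0, 0, 0, 0.1, 0.1],
  [-0.5, 3.5, 0, 0, 0, 0.1, 0.1],
  [-0.5, 3.5, 0, 0, 0, 0.1, 0.1],
])

```text
time: 5.57
position: [0.521, -0.0332, 0.3387]
tool_rot: [-0.08, 3.14, 0.001]
ft_force: [0.6, 1.1, -1.7]
grip_width: 0.278
grip_force: 20.0
```

Call:
step_arm([
  [-0.5, 3.5, 0, 0, 0, 0.1, 0.1],
  [-0.5, 3.5, 0, 0, 0, 0.1, 0.1],
  [-0.5, 3.5, 0, 0, 0, 0.1, 0.1],
  [-0.4, 2.4, 0, 0, 0, 0.1, 0.1],
  [-0.1, 1.2, 0, 0, 0, 0, 0.1],
])

```text
time: 5.98
position: [0.5004, 0.1111, 0.3383]
tool_rot: [0.102, -3.139, -0.002]
ft_force: [0.1, 0.8, -2.9]
grip_width: 0.272
grip_force: 20.0
```

Call:
step_arm([
  [0, 0, 0, 0, 0, 0, 0.1],
  [0, 0, 0, 0, 0, 0, 0.1],
  [0, 0, 0, 0, 0, 0, 0.1],
  [0, 0, 0, 0, 0, 0, 0.1],
  [0, 0, 0, 0, 0, 0, 0.1],
])

```text
time: 6.4
position: [0.5022, 0.1048, 0.3384]
tool_rot: [-0.088, 3.14, -0.0]
ft_force: [-0.2, 0.7, -1.9]
grip_width: 0.273
grip_force: 20.0
```

```bash
python3 - <<'E'
from h import *
shot("side","s1");shot("top","t1");s=ctrl.get_state();print(s["position"],s["tool_rot"])
a=cv2.imread("pics/s1.png");b=cv2.imread("pics/t1.png")
im=np.zeros((600,800,3),np.uint8);c1=cv2.resize(a[130:390,290:450],None,fx=2.3,fy=2.3);c2=cv2.resize(b[220:370,160:340],None,fx=2.3,fy=2.3)
im[:c1.shape[0],:368]=c1;im[:c2.shape[0],380:380+c2.shape[1]]=c2;cv2.imwrite("pics/c1.png",im)
E
```

```text
[0.50204922 0.10556515 0.33837922] [-8.94207460e-02  3.14018340e+00  1.26834869e-04]
```

View pics/c1.png

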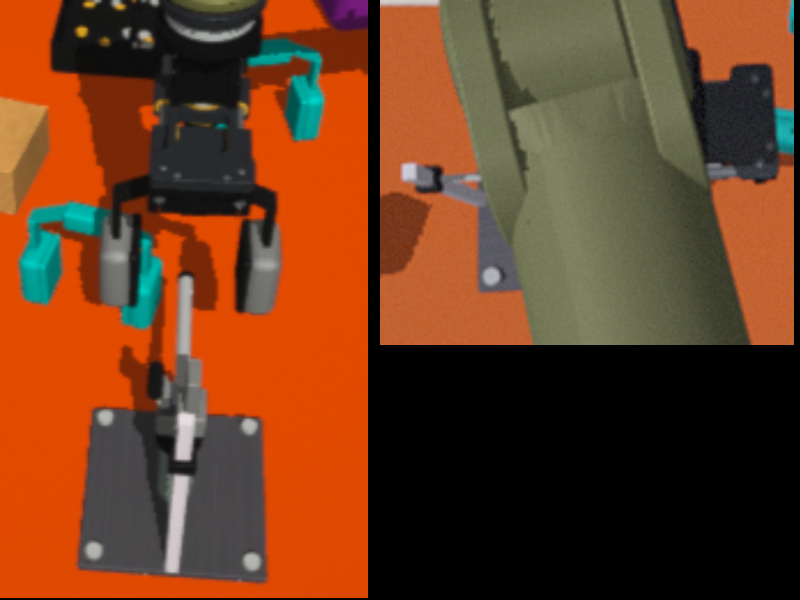

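The crop shows the muffs held level, cups astride the bar tip at crop (185,278), with the decoy clear behind. I'll lower them onto the bar.

Call:
step_arm([
  [0, 0, -1.5, 0, 0, 0, 0.1],
  [0, 0, -3, 0, 0, 0, 0.1],
  [0, 0, -3, 0, 0, 0, 0.1],
  [0, 0, -3, 0, 0, 0, 0.1],
  [0, 0, -2, 0, 0, 0, 0.1],
])

```text
time: 6.92
position: [0.5006, 0.1059, 0.2105]
tool_rot: [0.091, -3.137, 0.001]
ft_force: [-1.0, -0.3, -2.4]
grip_width: 0.27
grip_force: 20.0
```

Call:
step_arm([
  [0, 0, -1.2, 0, 0, 0, 0.1],
  [0, 0, -1, 0, 0, 0, 0.1],
  [0, 0, -0.6, 0, 0, 0, 0.1],
  [0, 0, -0.3, 0, 0, 0, 0.1],
  [0, 0, 0, 0, 0, 0, 0.1],
])

```text
time: 7.33
position: [0.5022, 0.1068, 0.1826]
tool_rot: [-0.093, 3.14, 0.0]
ft_force: [-1.0, 0.5, -1.9]
grip_width: 0.272
grip_force: 20.0
```

Call:
step_arm([
  [0, 0, 0, 0, 0, 0, 0.1],
  [0, 0, -0.2, 0, 0, 0, 0.1],
  [0, 0, -0.2, 0, 0, 0, 0.1],
  [0, 0, -0.2, 0, 0, 0, 0.1],
  [0, 0, 0, 0, 0, 0, 0.1],
])

```text
time: 7.75
position: [0.5019, 0.1068, 0.1762]
tool_rot: [-0.093, 3.14, 0.0]
ft_force: [-0.3, 0.2, -1.3]
grip_width: 0.277
grip_force: 20.0
```

Call:
step_arm([
  [0, 0, -0.1, 0, 0, 0, 0.1],
  [0, 0, -0.1, 0, 0, 0, 0.1],
  [0, 0, 0, 0, 0, 0, 0.1],
  [0, 0, 0, 0, 0, 0, 0.1],
  [0, 0, 0, 0, 0, 0, 0.1],
])

```text
time: 8.17
position: [0.5021, 0.1068, 0.1758]
tool_rot: [-0.093, 3.14, 0.001]
ft_force: [-3.5, -0.3, 6.9]
grip_width: 0.274
grip_force: 24.6
```

Call:
step_arm([
  [0, 0, 0.1, 0, 0, 0, 0.1],
  [0, 0, 0, 0, 0, 0, 0.35],
  [0, 0, 0, 0, 0, 0, 0.45],
  [0, 0, 0, 0, 0, 0, 0.6],
  [0, 0, 0, 0, 0, 0, 0.7],
])

```text
time: 8.58
position: [0.5025, 0.107, 0.1759]
tool_rot: [-0.093, 3.139, 0.001]
ft_force: [0.3, 0.2, 4.9]
grip_width: 0.492
grip_force: 2.4
```

Call:
step_arm([
  [0, 0, 0, 0, 0, 0, 0.7],
  [0, 0, 0, 0, 0, 0, 0.7],
  [0, 0, 0, 0, 0, 0, 0.7],
  [0, 0, 1, 0, 0, 0, 0.7],
  [0, 0, 2, 0, 0, 0, 0.7],
])

```text
time: 9.0
position: [0.4998, 0.1061, 0.2033]
tool_rot: [0.092, -3.135, 0.004]
ft_force: [-0.4, -0.7, 0.3]
grip_width: 0.695
grip_force: 0.0
```

Call:
step_arm([
  [0, 0, 3, 0, 0, 0, 0.8],
  [0, 0, 3, 0, 0, 0, 0.8],
  [0, 0, 3, 0, 0, 0, 0.8],
  [0, 0, 3, 0, 0, 0, 0.8],
  [0, 0, 3, 0, 0, 0, 0.8],
])

```text
time: 9.42
position: [0.5012, 0.1063, 0.3567]
tool_rot: [0.092, -3.139, 0.0]
ft_force: [0.7, -0.1, -0.5]
grip_width: 0.796
grip_force: 0.0
```

```bash
python3 - <<'E'
from h import *
s=ctrl.get_state();print(s["joint_positions"].round(2),s["position"])
im,d,K,T=shot("side","s2")
P=cloud(d,K,T);h=cv2.cvtColor(im,cv2.COLOR_RGB2HSV)
Rz=np.array([[np.cos(.054),-np.sin(.054)],[np.sin(.054),np.cos(.054)]])
L=P.copy();L[...,:2]=(P[...,:2]-[.497,.206])@Rz
cv2.imwrite("pics/c2.png",cv2.resize(cv2.cvtColor(im[225:385,300:420],cv2.COLOR_RGB2BGR),None,fx=3.7,fy=3.7,interpolation=2))
np.save("L.npy",L)
for r,c0 in((range(300,336,3),360),):
  for v in r:print(v,[tuple((L[v,u]*1000).round().astype(int)) for u in range(356,378,4)])
E
```

```text
[-0.78 -0.02  0.51  1.61  0.01  1.55  1.36] [0.50123652 0.10633505 0.35674614]
300 [(np.int64(27), np.int64(17), np.int64(202)), (np.int64(19), np.int64(16), np.int64(202)), (np.int64(11), np.int64(-4), np.int64(175)), (np.int64(2), np.int64(-10), np.int64(166)), (np.int64(-4), np.int64(17), np.int64(207)), (np.int64(-12), np.int64(17), np.int64(208))]
303 [(np.int64(27), np.int64(17), np.int64(193)), (np.int64(19), np.int64(14), np.int64(189)), (np.int64(11), np.int64(6), np.int64(178)), (np.int64(2), np.int64(0), np.int64(170)), (np.int64(-5), np.int64(18), np.int64(198)), (np.int64(-13), np.int64(16), np.int64(195))]
306 [(np.int64(27), np.int64(-103), np.int64(0)), (np.int64(18), np.int64(13), np.int64(176)), (np.int64(10), np.int64(12), np.int64(175)), (np.int64(2), np.int64(4), np.int64(165)), (np.int64(-5), np.int64(16), np.int64(184)), (np.int64(-13), np.int64(15), np.int64(183))]
309 [(np.int64(26), np.int64(-83), np.int64(16)), (np.int64(18), np.int64(15), np.int64(170)), (np.int64(10), np.int64(15), np.int64(170)), (np.int64(2), np.int64(12), np.int64(166)), (np.int64(-6),
[... 1566 characters left out ...]
86), np.int64(219)), (np.int64(3), np.int64(92), np.int64(230)), (np.int64(-4), np.int64(91), np.int64(230)), (np.int64(-23), np.int64(-40), np.int64(12))]
330 [(np.int64(23), np.int64(-26), np.int64(15)), (np.int64(15), np.int64(10), np.int64(78)), (np.int64(9), np.int64(93), np.int64(220)), (np.int64(2), np.int64(92), np.int64(220)), (np.int64(-5), np.int64(91), np.int64(220)), (np.int64(-23), np.int64(-31), np.int64(13))]
333 [(np.int64(23), np.int64(-19), np.int64(13)), (np.int64(14), np.int64(9), np.int64(64)), (np.int64(9), np.int64(95), np.int64(214)), (np.int64(2), np.int64(95), np.int64(215)), (np.int64(-5), np.int64(97), np.int64(218)), (np.int64(-23), np.int64(-23), np.int64(13))]
```

View pics/c2.png

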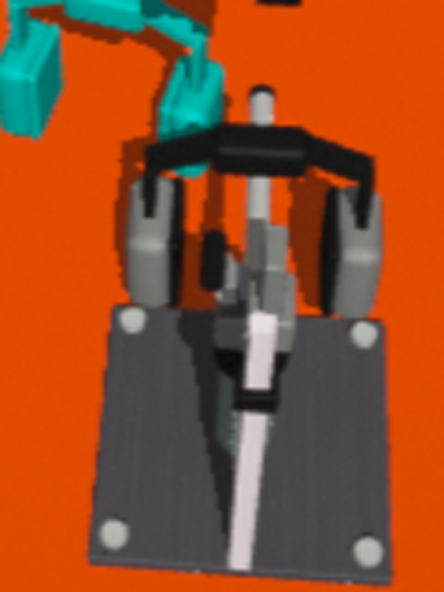

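The muffs hang by the crown on the bar (crop (262,148)), cups free on both sides and the gripper clear. The pointer's black clip sits on the upright at crop (256,398). Now I'll turn the gripper and look at fin and needle with the wrist camera.

Call:
step_arm([
  [0, 1, 0, 0, 0, 7, 0.9],
  [0, 1, 0, 0, 0, 7, 0.9],
  [0, 1, 0, 0, 0, 7, 0.9],
  [0, 1, 0, 0, 0, 7, 0.9],
  [0, 1, 0, 0, 0, 7, 0.9],
])

```text
time: 9.88
position: [0.5015, 0.1569, 0.355]
tool_rot: [1.041, -2.963, 0.0]
ft_force: [-0.4, -0.2, -1.0]
grip_width: 0.896
grip_force: 0.0
```

Call:
step_arm([
  [0, 1, 0, 0, 0, 7, 0.9],
  [0, 1, 0, 0, 0, 7, 0.9],
  [0, 1, 0, 0, 0, 7, 0.9],
  [0, 1, 0, 0, 0, 7, 0.9],
  [0, 1, 0, 0, 0, 7, 0.9],
])

```text
time: 10.3
position: [0.5015, 0.2069, 0.3549]
tool_rot: [1.884, -2.513, 0.0]
ft_force: [1.3, 0.4, 0.4]
grip_width: 0.901
grip_force: 0.0
```

Call:
step_arm([
  [-0.2, 1, 0, 0, 0, 7, 0.9],
  [-0.2, 1, 0, 0, 0, 7, 0.9],
  [0, 1, 0, 0, 0, 6, 0.9],
  [0, 1, 0, 0, 0, 0, 0.9],
  [0, 0, 0, 0, 0, 0, 0.9],
])

```text
time: 10.72
position: [0.498, 0.2401, 0.3534]
tool_rot: [2.196, -2.24, 0.002]
ft_force: [0.3, -0.1, -0.1]
grip_width: 0.897
grip_force: 0.0
```

Call:
step_arm([
  [0, 0, 0, 0, 0, 0, 0.9],
  [0, 0, 0, 0, 0, 0, 0.9],
  [0, 0, 0, 0, 0, 0, 0.9],
  [0, 0, 0, 0, 0, 0, 0.9],
  [0, 0, 0, 0, 0, 0, 0.9],
])

```text
time: 11.13
position: [0.4981, 0.2393, 0.3542]
tool_rot: [2.198, -2.24, 0.004]
ft_force: [-0.5, -0.2, 0.7]
grip_width: 0.896
grip_force: 0.0
```

```bash
python3 - <<'E'
from h import *
s=ctrl.get_state();print(s["joint_positions"].round(2),s["position"],s["tool_rot"])
im,d,K,T=shot("wrist","w1");print(T.round(3))
E
```

```text
[-0.72  0.08  0.24  1.52 -0.02  1.55  2.64] [0.49808413 0.23926109 0.35420898] [ 2.19786015 -2.2401554   0.00401729]
[[-1.     0.018  0.004  0.497]
 [ 0.018  0.968  0.251  0.171]
 [ 0.001  0.251 -0.968  0.497]
 [ 0.     0.     0.     1.   ]]
```

View pics/w1.png

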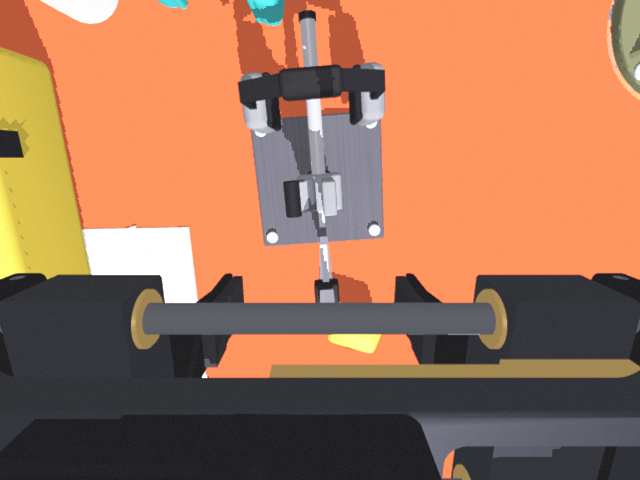

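The wrist view shows the needle and fin on the line from (321,215) to (325,285), the pointer clip at (327,290), the roll at (293,198) and the jaw at (330,195). Joint 7 is at its limit this way round, so I'll take the half turn back. First the heights.

```bash
python3 - <<'E'
from h import *
im,d,K,T=load("w1");P=cloud(d,K,T);t=.054
L=P.copy();L[...,:2]=(P[...,:2]-[.497,.206])@np.array([[np.cos(t),-np.sin(t)],[np.sin(t),np.cos(t)]])
for v in range(176,304,4):
    print(v,[(u,*(L[v,u]*1000).round().astype(int).tolist(),im[v,u].tolist()) for u in range(314,334,2) if L[v,u,2]>.13][:7])
m=(im.max(2)<60);k=np.zeros_like(m);k[170:225,275:305]=1;q=L[m&k&(L[...,2]>.18)];print("roll",q.min(0),q.max(0),np.median(q,0))
k=np.zeros_like(m);k[165:220,290:350]=1
q=L[k&(L[...,2]>.209)&(L[...,2]<.217)];print("jawtop",q.shape,np.percentile(q,[3,50,97],axis=0))
q=L[k&(abs(L[...,2]-.165)<.004)];print("block",np.percentile(q,[2,98],axis=0))
E
```

```text
176 [(314, 3, -17, 165, [140, 140, 148]), (316, 1, -17, 163, [123, 123, 129]), (318, 0, -17, 163, [121, 121, 129]), (320, -2, -17, 164, [124, 124, 129]), (322, -4, -17, 166, [125, 126, 134]), (324, -6, -16, 163, [124, 126, 131]), (326, -8, -16, 164, [123, 122, 130])]
180 [(314, 4, -14, 169, [124, 126, 134]), (316, 2, -13, 164, [127, 128, 135]), (318, 0, -13, 165, [125, 128, 136]), (320, -2, -13, 165, [125, 127, 134]), (322, -4, -15, 198, [108, 109, 115]), (324, -6, -15, 203, [114, 114, 120]), (328, -9, -15, 208, [112, 114, 120])]
184 [(314, 4, -10, 170, [115, 115, 126]), (316, 2, -9, 164, [216, 218, 228]), (318, 0, -9, 163, [145, 146, 154]), (320, -2, -9, 165, [127, 130, 136]), (322, -4, -13, 213, [172, 174, 183]), (324, -5, -13, 213, [208, 210, 221]), (326, -7, -12, 213, [209, 210, 220])]
188 [(314, 4, -6, 169, [111, 110, 122]), (316, 2, -5, 163, [206, 207, 219]), (318, 0, -5, 164, [146, 145, 153]), (320, -2, -5, 165, [126, 126, 132]), (322, -3, -9, 213, [167, 167, 177]), (324, -5, -9, 212, [206, 207, 219]), (326, -7, -9, 213, [209, 211, 220])]
192 [(314, 4, -2, 170, [111, 111, 120]
[... 4573 characters left out ...]
9]), (324, 1, 80, 231, [186, 182, 196]), (326, 0, 80, 231, [181, 177, 191]), (328, -2, 79, 233, [183, 178, 193])]
300 [(316, 9, 89, 217, [78, 62, 68]), (318, 7, 89, 218, [78, 75, 82]), (320, 5, 80, 240, [177, 170, 187]), (322, 3, 80, 239, [189, 182, 199]), (324, 2, 79, 241, [186, 182, 198]), (326, 0, 79, 242, [179, 175, 192]), (328, -2, 80, 240, [182, 177, 194])]
roll [ 0.01736279 -0.01628778  0.19543893] [0.03003028 0.01434103 0.20521316] [ 0.02641373 -0.00135293  0.20100961]
jawtop (491, 3) [[-0.01419207 -0.01450473  0.21051067]
 [-0.0086115  -0.00083444  0.21226849]
 [-0.00296455  0.01319958  0.21370597]]
block [[-0.02217822 -0.01800329  0.1616547 ]
 [ 0.01803601  0.01673555  0.16794935]]
```

Call:
step_arm([
  [0, 0.5, 0, 0, 0, -7, 0.9],
  [0, 0.5, 0, 0, 0, -7, 0.9],
  [0, 0.5, 0, 0, 0, -7, 0.9],
  [0, 0.5, 0, 0, 0, -7, 0.9],
  [0, 0.5, 0, 0, 0, -7, 0.9],
])

```text
time: 11.6
position: [0.4981, 0.2645, 0.3541]
tool_rot: [1.414, -2.801, 0.002]
ft_force: [-0.5, -0.5, -0.6]
grip_width: 0.902
grip_force: 0.0
```

Call:
step_arm([
  [0, 0, 0, 0, 0, -7, 0.9],
  [0, 0, 0, 0, 0, -7, 0.9],
  [0, 0, 0, 0, 0, -7, 0.9],
  [0, 0, 0, 0, 0, -7, 0.9],
  [0, 0, 0, 0, 0, -7, 0.9],
])

```text
time: 12.02
position: [0.4981, 0.2643, 0.3541]
tool_rot: [0.506, -3.096, 0.0]
ft_force: [0.2, -0.5, -0.5]
grip_width: 0.901
grip_force: 0.0
```

Call:
step_arm([
  [0, 0, 0, 0, 0, -7, 0.9],
  [0, 0, 0, 0, 0, -7, 0.9],
  [0, 0, 0, 0, 0, -7, 0.9],
  [0, 0, 0, 0, 0, -7, 0.9],
  [0, 0, 0, 0, 0, -7, 0.9],
])

```text
time: 12.43
position: [0.4981, 0.2643, 0.3541]
tool_rot: [-0.448, -3.105, -0.002]
ft_force: [0.9, -0.0, 0.3]
grip_width: 0.903
grip_force: 0.0
```

Call:
step_arm([
  [0, 0, 0, 0, 0, -7, 0.9],
  [0, 0, 0, 0, 0, -7, 0.9],
  [0, 0, 0, 0, 0, -7, 0.9],
  [0, 0, 0, 0, 0, -7, 0.9],
  [0, 0, 0, 0, 0, -7, 0.9],
])

```text
time: 12.85
position: [0.4981, 0.2643, 0.3542]
tool_rot: [-1.362, -2.827, -0.004]
ft_force: [-0.4, -0.9, 0.7]
grip_width: 0.897
grip_force: 0.0
```

Call:
step_arm([
  [0, 0, 0, 0, 0, -7, 0.9],
  [0, 0, 0, 0, 0, -7, 0.9],
  [0, 0, 0, 0, 0, -7, 0.9],
  [0, 0, 0, 0, 0, -7, 0.9],
  [0, 0, 0, 0, 0, -7, 0.9],
])

```text
time: 13.27
position: [0.4981, 0.2643, 0.3541]
tool_rot: [-2.15, -2.288, -0.005]
ft_force: [-0.2, -0.4, 0.1]
grip_width: 0.897
grip_force: 0.0
```

Call:
step_arm([
  [0, 0, 0, 0, 0, 0, 0.9],
  [0, 0, 0, 0, 0, 0, 0.9],
  [0, 0, 0, 0, 0, 0, 0.9],
  [0, 0, 0, 0, 0, 0, 0.9],
  [0, 0, 0, 0, 0, 0, 0.9],
])

```text
time: 13.68
position: [0.4981, 0.2642, 0.3541]
tool_rot: [-2.141, -2.296, -0.005]
ft_force: [0.1, 0.3, 0.2]
grip_width: 0.903
grip_force: 0.0
```

Fin top is about 151 mm and needle top about 211.5 mm, so the lift is about 60 mm, within the 50–90 mm given. The jaw and block match their stated sizes. Next I go over the head and down.

Call:
step_arm([
  [0.3, -2, 0, 0, 0, -0.5, 0.95],
  [0.3, -2, 0, 0, 0, -0.4, 0.95],
  [0.3, -2, 0, 0, 0, 0, 0.95],
  [0, 0, -2, 0, 0, 0, 0.95],
  [0, 0, -2, 0, 0, 0, 0.95],
], force=7)

```text
time: 14.1
position: [0.509, 0.2002, 0.3154]
tool_rot: [-2.168, -2.273, -0.011]
ft_force: [0.2, 0.2, -0.0]
grip_width: 0.953
grip_force: 0.0
```

Call:
step_arm([
  [0, 0, -1.5, 0, 0, 0, 0.95],
  [0, 0, -0.5, 0, 0, 0, 0.95],
  [0, 0, 0, 0, 0, 0, 0.95],
  [0, 0, 0, 0, 0, 0, 0.95],
  [0, 0, 0, 0, 0, 0, 0.95],
])

```text
time: 14.52
position: [0.5078, 0.2039, 0.2954]
tool_rot: [-2.162, -2.277, -0.008]
ft_force: [-0.3, -0.2, -0.6]
grip_width: 0.952
grip_force: 0.0
```

```bash
python3 - <<'E'
from h import *
s=ctrl.get_state();print(s["joint_positions"].round(2),s["position"],s["tool_rot"])
im,d,K,T=shot("wrist","w2");P=cloud(d,K,T);t=.054
L=P.copy();L[...,:2]=(P[...,:2]-[.497,.206])@np.array([[np.cos(t),-np.sin(t)],[np.sin(t),np.cos(t)]])
for nm,m in(("fin",(abs(L[...,0])<.002)&(abs(L[...,1]-.028)<.006)&(L[...,2]>.13)),("needle",(abs(L[...,0])<.002)&(abs(L[...,1]-.055)<.012)&(L[...,2]>.18)),("jaw",(abs(L[...,0]+.008)<.012)&(abs(L[...,1])<.02)&(abs(L[...,2]-.212)<.004)),("roll",(im.max(2)<60)&(abs(L[...,0]-.025)<.015)&(abs(L[...,1])<.025)&(abs(L[...,2]-.2)<.012))):
    q=L[m]*1000;print(nm,len(q),np.percentile(q,[3,50,97],axis=0).round(1).tolist() if len(q) else 0)
E
```

```text
[-0.81  0.07  0.41  1.64 -0.03  1.43 -0.35] [0.50784505 0.2039311  0.29540012] [-2.1615299  -2.27722553 -0.00833062]
fin 2347 [[-1.9, 22.2, 359.0], [0.0, 23.1, 387.6], [1.9, 30.1, 397.9]]
needle 226 [[-1.9, 43.8, 210.0], [0.0, 55.4, 211.4], [1.9, 65.9, 212.7]]
jaw 702 [[-14.2, -14.0, 210.2], [-8.4, 0.7, 212.3], [-3.0, 14.1, 213.7]]
roll 790 [[17.8, -15.1, 196.6], [23.7, 0.8, 201.7], [30.3, 15.5, 203.5]]
```

View pics/w2.png

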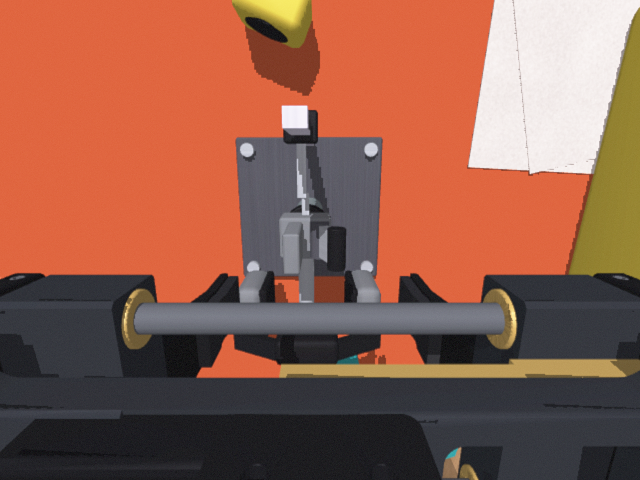

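The picture shows jaw (292,250) and roll (337,248) between the open fingers, with the needle at (302,180). All heights agree with the first view. Going down to the pinch height.

Call:
step_arm([
  [-0.1, 0, -2, 0, 0, 0, 0.95],
  [0, 0, -3, 0, 0, 0, 0.95],
  [0, 0, -3, 0, 0, 0, 0.95],
  [0, 0, -1.5, 0, 0, 0, 0.95],
  [0, 0, -0.5, 0, 0, 0, 0.95],
], force=8)

```text
time: 14.98
position: [0.5049, 0.2038, 0.1918]
tool_rot: [-2.159, -2.277, 0.001]
ft_force: [-0.4, -1.1, 0.4]
grip_width: 0.951
grip_force: 0.0
```

Call:
step_arm([
  [0, 0, 0, 0, 0, 0, 0.95],
  [0, 0, 0, 0, 0, 0, 0.65],
  [0, 0, 0, 0, 0, 0, 0.6],
  [0, 0, 0, 0, 0, 0, 0.6],
  [0, 0, 0, 0, 0, 0, 0.6],
])

```text
time: 15.4
position: [0.5069, 0.2046, 0.1953]
tool_rot: [-2.161, -2.278, -0.009]
ft_force: [-0.2, -0.4, -0.4]
grip_width: 0.73
grip_force: 0.0
```

Call:
step_arm([
  [0, 0, 0, 0, 0, 0, 0.6],
  [0, 0, 0, 0, 0, 0, 0.55],
  [0, 0, 0, 0, 0, 0, 0.5],
  [0, 0, 0, 0, 0, 0, 0.45],
  [0, 0, 0, 0, 0, 0, 0.4],
])

```text
time: 15.82
position: [0.5053, 0.2043, 0.1941]
tool_rot: [-2.159, -2.277, -0.003]
ft_force: [-3.4, -0.9, 3.2]
grip_width: 0.518
grip_force: 8.0
```

Call:
step_arm([
  [0, 0, 0, 0, 0, 0, 0.3],
  [0, 0, 0, 0, 0, 0, 0.3],
  [0, 0, 0, 0, 0, 0, 0.3],
  [0, 0, 0, 0, 0, 0, 0.3],
  [0, 0, 0, 0, 0, 0, 0.3],
])

```text
time: 16.23
position: [0.5054, 0.2042, 0.1941]
tool_rot: [-2.159, -2.277, -0.003]
ft_force: [-5.7, -1.0, 4.4]
grip_width: 0.525
grip_force: 8.0
```

Call:
step_arm([
  [-0.1, 0, 0, 0, 0, 0, 0.3],
  [0, 0, 0, 0, 0, 0, 0.3],
  [0, 0, 0.3, 0, 0, 0, 0.3],
  [0, 0, 0.5, 0, 0, 0, 0.3],
  [0, 0, 0.5, 0, 0, 0, 0.3],
])

```text
time: 16.65
position: [0.5053, 0.2042, 0.2064]
tool_rot: [-2.161, -2.277, -0.005]
ft_force: [1.5, 1.1, -6.3]
grip_width: 0.518
grip_force: 8.0
```

Call:
step_arm([
  [0, 0, 0.3, 0, 0, 0, 0.3],
  [0, 0, 0, 0, 0, 0, 0.3],
  [0, 0, 0, 0, 0, 0, 0.3],
  [0, 0, 0, 0, 0, 0, 0.3],
  [0, 0, 0, 0, 0, 0, 0.3],
])

```text
time: 17.07
position: [0.5053, 0.2042, 0.21]
tool_rot: [-2.161, -2.277, -0.006]
ft_force: [0.9, 0.3, -4.9]
grip_width: 0.524
grip_force: 8.0
```

```bash
cat > m.py <<'E'
from h import *
import sys
s=ctrl.get_state();print(s["position"],s["ft_force"].round(1),s["grip_width"])
im,d,K,T=shot("wrist",sys.argv[1]);P=cloud(d,K,T);t=.054
L=P.copy();L[...,:2]=(P[...,:2]-[.497,.206])@np.array([[np.cos(t),-np.sin(t)],[np.sin(t),np.cos(t)]])
for nm,m in(("fin",(abs(L[...,0])<.003)&(abs(L[...,1]-.028)<.006)&(L[...,2]>.13)&(L[...,2]<.25)),("needle",(abs(L[...,0])<.002)&(abs(L[...,1]-.055)<.012)&(L[...,2]>.18)),("blocktop",(abs(L[...,1]-.012)<.004)&(abs(L[...,0]-.002)<.003)&(L[...,2]<.26))):
    q=L[m]*1000;print(nm,len(q),np.percentile(q,[3,50,97],axis=0).round(1).tolist() if len(q) else 0)
E
python3 m.py w3
```

```text
[0.5052602  0.20422081 0.21003282] [ 0.9  0.3 -4.9] 0.5244247856067874
fin 163 [[-2.9, 22.3, 165.7], [-0.1, 27.0, 166.8], [2.2, 33.1, 167.8]]
needle 555 [[-1.9, 43.8, 210.1], [-0.0, 55.5, 211.3], [1.8, 66.5, 212.5]]
blocktop 258 [[-0.8, 8.3, 28.7], [2.8, 13.2, 179.9], [4.9, 15.9, 186.7]]
```

It lifts cleanly: fin at 166.8 mm, needle at 211.3 mm. 44.5 mm still to go.

Call:
step_arm([
  [0, 0, 0.5, 0, 0, 0, 0.3],
  [0, 0, 0.8, 0, 0, 0, 0.3],
  [0, 0, 0.8, 0, 0, 0, 0.3],
  [0, 0, 0.8, 0, 0, 0, 0.3],
  [0, 0, 0.8, 0, 0, 0, 0.3],
])

```text
time: 17.53
position: [0.5052, 0.2042, 0.2481]
tool_rot: [-2.161, -2.277, -0.006]
ft_force: [1.9, 1.0, -5.9]
grip_width: 0.519
grip_force: 8.0
```

Call:
step_arm([
  [0, 0, 0.5, 0, 0, 0, 0.3],
  [0, 0, 0.1, 0, 0, 0, 0.3],
  [0, 0, 0, 0, 0, 0, 0.3],
  [0, 0, 0, 0, 0, 0, 0.3],
  [0, 0, 0, 0, 0, 0, 0.3],
])

```text
time: 17.95
position: [0.5052, 0.2042, 0.2529]
tool_rot: [-2.161, -2.277, -0.006]
ft_force: [1.2, 0.0, -3.3]
grip_width: 0.523
grip_force: 8.0
```

```bash
python3 m.py w4
```

```text
[0.50523845 0.20423264 0.25293965] [ 1.2  0.  -3.3] 0.5230545276323028
fin 206 [[-2.9, 22.3, 208.6], [-0.2, 28.1, 209.8], [2.2, 33.8, 210.9]]
needle 350 [[-1.9, 44.1, 210.2], [0.2, 55.5, 211.4], [1.9, 66.4, 212.5]]
blocktop 312 [[-0.8, 8.7, 42.6], [2.4, 11.7, 222.2], [4.7, 15.9, 229.1]]
```

Call:
step_arm([
  [0, 0, 0.16, 0, 0, 0, 0.3],
  [0, 0, 0, 0, 0, 0, 0.3],
  [0, 0, 0, 0, 0, 0, 0.3],
  [0, 0, 0, 0, 0, 0, 0.3],
  [0, 0, 0, 0, 0, 0, 0.3],
])

```text
time: 18.42
position: [0.5052, 0.2043, 0.2546]
tool_rot: [-2.161, -2.277, -0.005]
ft_force: [3.1, 0.7, -5.5]
grip_width: 0.519
grip_force: 8.0
```

```bash
python3 m.py w5
```

```text
[0.50522178 0.20425547 0.25459111] [ 3.1  0.7 -5.5] 0.5192886448452222
fin 198 [[-2.9, 22.3, 210.3], [-0.2, 28.2, 211.4], [2.1, 33.7, 212.4]]
needle 336 [[-1.9, 43.9, 210.1], [0.1, 55.9, 211.3], [1.9, 66.4, 212.6]]
blocktop 312 [[-0.8, 8.3, 42.3], [2.4, 11.4, 223.9], [4.7, 15.9, 230.9]]
```

The fin is level with the needle (211.4 against 211.3 mm). Now I squeeze at 25 N while shifting to −x.

Call:
step_arm([
  [-0.1, 0, 0, 0, 0, 0, 0.2],
  [-0.12, 0, 0, 0, 0, 0, 0.2],
  [-0.12, 0, 0, 0, 0, 0, 0.2],
  [-0.12, 0, 0, 0, 0, 0, 0.2],
  [-0.12, 0, 0, 0, 0, 0, 0.2],
], force=25)

```text
time: 18.88
position: [0.4987, 0.204, 0.2542]
tool_rot: [-2.16, -2.277, -0.003]
ft_force: [1.6, -0.4, -5.7]
grip_width: 0.368
grip_force: 25.0
```

```bash
python3 m.py w6
```

```text
[0.49874882 0.20395603 0.25415153] [ 1.6 -0.4 -5.7] 0.3680785390304867
fin 180 [[-2.8, 22.4, 205.9], [-0.5, 28.1, 207.0], [1.8, 33.6, 208.2]]
needle 341 [[-2.0, 43.9, 210.1], [0.2, 55.9, 211.4], [1.8, 66.5, 212.5]]
blocktop 284 [[-0.9, 8.5, 49.0], [3.4, 12.1, 220.4], [5.0, 15.7, 257.6]]
```

The lever is closed (32 mm over the faces), but the leg slipped about 4.4 mm during closing because the roll rises as it closes. I'll bring it back to the mark while still pinched.

Call:
step_arm([
  [0, 0, 0.15, 0, 0, 0, 0.2],
  [0, 0, 0.15, 0, 0, 0, 0.2],
  [0, 0, 0.14, 0, 0, 0, 0.2],
  [0, 0, 0, 0, 0, 0, 0.2],
  [0, 0, 0, 0, 0, 0, 0.2],
], force=30)

```text
time: 19.35
position: [0.4987, 0.204, 0.2591]
tool_rot: [-2.16, -2.277, -0.003]
ft_force: [-5.1, -1.6, -4.9]
grip_width: 0.366
grip_force: 30.0
```

```bash
python3 m.py w7
```

```text
[0.49874739 0.20402473 0.25911575] [-5.1 -1.6 -4.9] 0.3659424928695337
fin 183 [[-2.8, 22.4, 210.7], [-0.5, 28.1, 212.0], [1.8, 33.7, 213.1]]
needle 302 [[-1.6, 43.9, 210.3], [0.1, 55.2, 211.4], [1.8, 66.0, 212.6]]
blocktop 274 [[-1.0, 8.4, 52.3], [3.2, 11.7, 225.3], [5.0, 15.8, 259.3]]
```

Call:
step_arm([
  [-0.03, 0, -0.06, 0, 0, 0, 0.2],
  [0, 0, 0, 0, 0, 0, 0.2],
  [0, 0, 0, 0, 0, 0, 0.2],
  [0, 0, 0, 0, 0, 0, 0.2],
  [0, 0, 0, 0, 0, 0, 0.2],
])

```text
time: 19.82
position: [0.4987, 0.204, 0.2584]
tool_rot: [-2.16, -2.277, -0.004]
ft_force: [-4.3, -2.4, -4.1]
grip_width: 0.365
grip_force: 30.0
```

```bash
python3 m.py w8; python3 - <<'E'
from h import *
shot("side","s8");a=cv2.imread("pics/w8.png")[90:320,200:440];b=cv2.imread("pics/s8.png")[190:390,290:430]
im=np.zeros((600,800,3),np.uint8);a=cv2.resize(a,None,fx=1.9,fy=1.9);b=cv2.resize(b,None,fx=2.4,fy=2.4);im[:a.shape[0],:a.shape[1]]=a;im[:b.shape[0],460:460+b.shape[1]]=b;cv2.imwrite("pics/c8.png",im)
E
```

```text
[0.49873076 0.2040025  0.25835569] [-4.3 -2.4 -4.1] 0.36506064680057904
fin 181 [[-2.8, 22.5, 210.0], [-0.5, 27.9, 211.1], [1.8, 33.7, 212.1]]
needle 304 [[-1.5, 43.6, 210.0], [0.2, 55.2, 211.4], [1.8, 66.0, 212.7]]
blocktop 286 [[-0.9, 8.3, 50.2], [3.3, 11.8, 224.5], [5.0, 15.8, 259.2]]
```

View pics/c8.png

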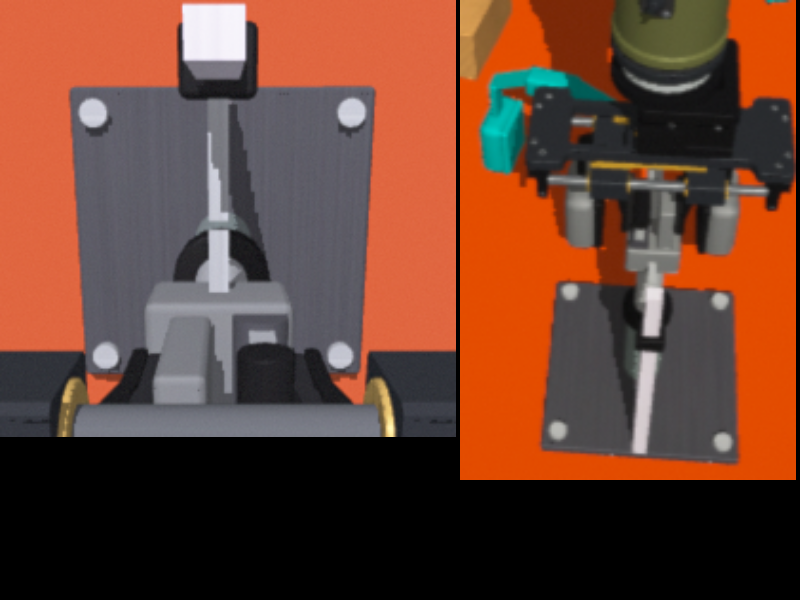

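The crop shows fin and needle tip to tip at (218,225), the lever upright and closed beside the jaw, and the muffs hanging on the bar with their cups below the gripper. Fin 211.1 mm, needle 211.4 mm. Handing in.

```bash
python3 -c "
from bench import ctrl
print(ctrl.close_job())"
```

```text
the job is handed in; nothing more can be done
None
```

The job is handed in: the muffs hang on the bar, the leg is at the mark (fin 211.1 mm, needle 211.4 mm), and the lever is closed and still pinched at 30 N. However, the leg slipped about 4.4 mm below the mark during the squeeze, and I raised it back with the lever already closed.

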